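Latch the arm coupler onto its ball mount

TASK

Raise the handle of the loose ball coupler well up, set the coupler over the larger of the two mounting balls so that it sits flat and fully down on that mount's plate with its tail along the plate, and then press the handle fully down to lock it. The handle must stay up until the coupler is seated.

Things in the scene. Friction and masses are not known exactly. Their poses are not given: they have to be found in the camera images.
- coupler_head (a point): Centre of the socket (40 x 40 mm, open below) in the loose aluminium coupler's head, a block 52 x 52 x 56 mm with flat sides to grip across y. It is 28 mm above the flat underside and meets the ball's centre when seated. z up, x toward the tail (40 mm wide, 30 high, to 136 mm; rod stub to 155 mm). Handle lugs, 66 mm high, are behind the head. 0.7 kg; starts on the bench, handle low.
- coupler_handle (a joint): Coupler handle's hinge, rad: 0 = down along the tail (locked, a bolt reaches under the ball), 1.1 = raised stop. Friction holds it at any angle. The axis is parallel to the coupler's y, 46 mm from the socket's axis toward the tail, 30 mm above the coupler_head point. Down, the bolt bars the ball; above 0.7 the socket is clear.
- handle_grip (a point): Centre of the black grip at the handle's free end, 85 mm from the hinge: a roller 36 mm long (along the coupler's y), 14 mm thick, that spins freely, so it can be pinched by its two ends and carried round the hinge with the fingers kept pointing down. Handle down, it is 131 mm from the socket's axis, 28 mm above the tail's top. About 1.5 N moves it.
- ball (a point): Centre of the larger steel ball, 36 mm across, on a fixed grey plate 190 x 70 x 12 mm (neck 14 mm thick); 28 mm above the plate's top, 40 mm above the bench. z up, x along the plate, which reaches 145 mm in +x (where the coupler's tail belongs) and 45 mm in -x. A like plate to its left or right has a smaller ball, 22 mm across: not to be used.

How it is judged (in metres and radians):
On the way, in this order (a step that is already met when the one before it is completed fails the run):
1. the handle is raised by at least 40 degrees (value of joint coupler_handle above 0.7 rad), for 0.2 s.
2. the coupler sits on the larger ball with its handle still up (distance between coupler_head and ball below 0.008 m and angle between coupler_head's own z axis and vertical below 0.15 rad and value of joint coupler_handle above 0.4 rad), for 0.2 s.
At the end, for the whole second after the job is handed in: The coupler's socket centre is within 8 mm of the larger ball's centre, the coupler is level within 7 degrees with its tail along the plate (handle grip within 35 mm of the plate's centre line, over its long side), and the handle is down to below 0.15 rad (distance between coupler_head and ball below 0.008 m and angle between coupler_head's own z axis and vertical below 0.12 rad and x of handle_grip in the frame of ball above 0.1 m and y of handle_grip in the frame of ball between -0.035 and 0.035 m and value of joint coupler_handle below 0.15 rad); the robot touches nothing.
It also fails if it takes over 58 s, if anything falls off the work surface, if the arm or the gripper's body presses on something with over 40 N, if the wrist force passes 120 N, or if a joint passes its speed limit or range.

ROBOT

A 7-joint arm with a two-finger parallel gripper is mounted at the origin on a cart in front of the work surface, level with it; the furniture and walls round the work are solid. World frame = base frame: x ahead of the robot, y to its left, z up, the work surface at z = 0. Lengths are in mm, angles in degrees, forces in N, time in s.
With the tool pointing down it reaches from about 425 to 825 mm from the base axis. Payload 3.6 kg.
Tool frame: the origin (TCP) lies at the very end of the fingers, on their centre line; the grasp point (between the pads) lies 19 mm behind it; z points along the fingers, y is the direction in which the jaws open and shut (so a half turn about z gives the same grasp; the last joint's range is limited). The gripper opens to 85 mm and grips with 20 to 120 N. Pads are 22 mm wide; open, the fingers measure 114 mm over their backs; the gripper's body (76 mm by 85 mm) begins 54 mm behind the grasp point. The pads swing forward as they close: fully open they stand 13 mm farther back than shut.
Start: joints at [68.153, 35.231, -0.722, 81.555, 0.464, 63.22, -2.315], TCP at [225.822, -609.481, 231.297] pointing down, gripper open.
Joint ranges: [-178.69, 178.69], [-17.37, 117.87], [-77.05, 75.6], [15.02, 138.74], [-78.02, 258.01], [0.78, 113.62], [-162.83, 162.83]. Speed limits (degrees/s): [159.86, 159.86, 180, 180, 180, 180, 180].

INTERFACE

Orientations are given as a 3x3 rotation matrix whose columns are the frame's x, y, z axes.
In Python, from rig import env, optics gives the robot as it stands.
- The arm moves only by the tool arm_command, never from a script. Its argument "steps" is a list of rows, each a list of 7 numbers: the shift along the world's x, y, z in m, then the turn, a rotation vector about the world's x, y, z in rad, then the closure in counts, from 0 (fully open) to 255 (shut). In form: [[x, y, z, ax, ay, az, fingers], ...]. A call has 1 to 8 rows; each row is the pose to reach, as a shift and turn from the pose commanded when the call began; what a row does not reach only later rows make up. A row lasts 1/8 s, in which the tool goes at most 62.5 mm and 10.7 degrees, less where a joint would pass 70% of its speed; a pose out of reach is approached as far as the arm can. A call with a gripper value outside its range is refused whole. The fingers move at their own pace and stop on an object; the grip force is fixed at half the most. Time passes only in rows, so rows that repeat a pose let the fingers close. It gives the time, the measured TCP pose, the force and the opening at its end, in the units of the state.
- env.observe(): the state, without advancing time (a new reading comes with each control period).
- optics.capture(name): name is "scene" or "top" or "wrist"; returns a dict with "img" (420x560x3 uint8, blue, green, red), "mtx" (3x3 intrinsics, pixels), "R" (3x3) and "t" (3): a world point X has camera coordinates R X + t; the wrist camera has in their place "mount" (4x4, takes a point from camera to tool coordinates, whose origin is the TCP and whose axes are the flange's). Camera axes: x right, y down, z forward; pixel columns grow to the right and rows downward; lengths in mm; the calibration is good to about 2 mm. The wrist camera is an equidistant fisheye: a pixel r from the principal point sees the ray r / f radians off the axis. A picture is of the moment at which its call begins: read the wrist's pose just before it. There is no depth.
- env.close_job(): hands the job in, once; it reports no verdict.
The state is a dict: "time": time; "joint_pos": joint angles; "qd": joint speeds; "tau": joint torques, N m; "tcp_pos": TCP position; "tool_rot": TCP orientation; "ft_force": force on the tool from outside, world axes, zero at the start; "torque": the same for the moment, N m; "gripper_width": finger opening in mm.
Only numpy, scipy, OpenCV 4.12 (cv2) and the standard library are available. Lean on these libraries where they do the work, as an engineer would, in place of code of your own. Each camera call takes 0.05 s, during which the arm holds its last target. There are 200 camera calls.

## Working session

There is one attempt and no reset: what is moved stays moved. The work goes in short steps, Python scripts to look and compute and a tool call to move; the robot and the scene stay as the last step left them, time stands still between calls to the robot, and variables do not carry over. Pictures are saved under pics/ and viewed, about 8 in all and at most 12, crops included, and the job is handed in when it is done.

Besides the shell and the picture viewer there is one more tool, called after ">>>" by a JSON object that holds its "op" and its "data". arm_command: Moves the arm, as the interface text tells. Its arguments: {"type":"object","properties":{"steps":{"type":"array"}},"required":["steps"]}

```bash
mkdir -p pics; ls; python3 - <<'E'
from rig import env, optics
import cv2
s=env.observe(); print(s['time'],s['tcp_pos'],s['tool_rot'],s['ft_force'],s['gripper_width'])
for n in('scene','top'):
    c=optics.capture(n); cv2.imwrite(f'pics/{n}0.png',c['img']); print(n,c['mtx'],c['R'],c['t'])
E
```

```text
pics
0.0 [ 225.54558765 -608.78281886  230.12196352] [[ 9.37701629e-01  3.47440271e-01 -9.55772633e-04]
 [ 3.47441583e-01 -9.37698421e-01  2.45310080e-03]
 [-4.39204825e-05 -2.63235177e-03 -9.99996534e-01]] [-0.51022777 -0.00873595  0.32006702] 85.53500466993101
scene [[403.39323153   0.         280.42747385]
 [  0.         403.39323153 205.37700008]
 [  0.           0.           1.        ]] [[ 0.64186236 -0.76660713 -0.01806168]
 [-0.44886783 -0.3565212  -0.8193963 ]
 [ 0.62171567  0.53404695 -0.57294282]] [-327.06248679  319.59455503  531.82395105]
top [[510.13220918   0.         279.76842611]
 [  0.         510.13220918 207.41321728]
 [  0.           0.           1.        ]] [[-0.00383119 -0.99999125  0.00167767]
 [-0.9816316   0.00344082 -0.19075525]
 [ 0.1907478  -0.00237768 -0.9816362 ]] [   9.09399894  542.90929619 1081.06863212]
```

View pics/top0.png

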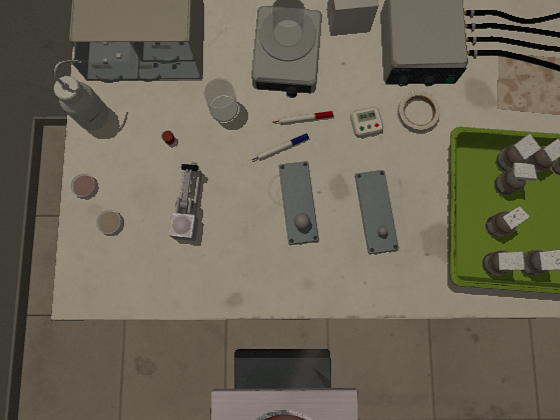

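View pics/scene0.png

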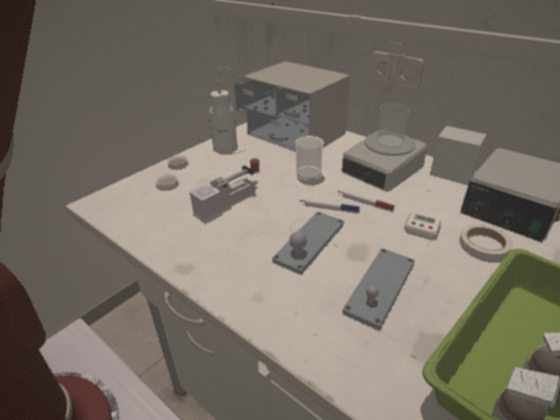

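The top view shows the coupler's head at about (182,225), its grip at (189,167), the large ball at (302,223) on the left plate, and the small one at (382,232). I'll enlarge this area.

```bash
cat > h.py <<'E'
import numpy as np, cv2
from rig import env, optics
def ray(c,u,v,z):
    d=c['R'].T@np.linalg.inv(c['mtx'])@[u,v,1]; o=-c['R'].T@c['t']
    return o+d*(z-o[2])/d[2]
def proj(c,X):
    p=c['mtx']@(c['R']@np.asarray(X,float)+c['t']); return p[:2]/p[2]
E
python3 - <<'E'
from h import *
c=optics.capture('top'); i=c['img']
a=cv2.resize(i[155:250,155:235],None,fx=6,fy=6,interpolation=cv2.INTER_CUBIC)
b=cv2.resize(i[155:250,270:320],None,fx=6,fy=6,interpolation=cv2.INTER_CUBIC)
cv2.imwrite('pics/crop.png',np.clip(np.hstack([a,b])*1.3,0,255))
E
```

```text
[ WARN:0@0.832] global loadsave.cpp:1063 imwrite_ Unsupported depth image for selected encoder is fallbacked to CV_8U.
```

View pics/crop.png

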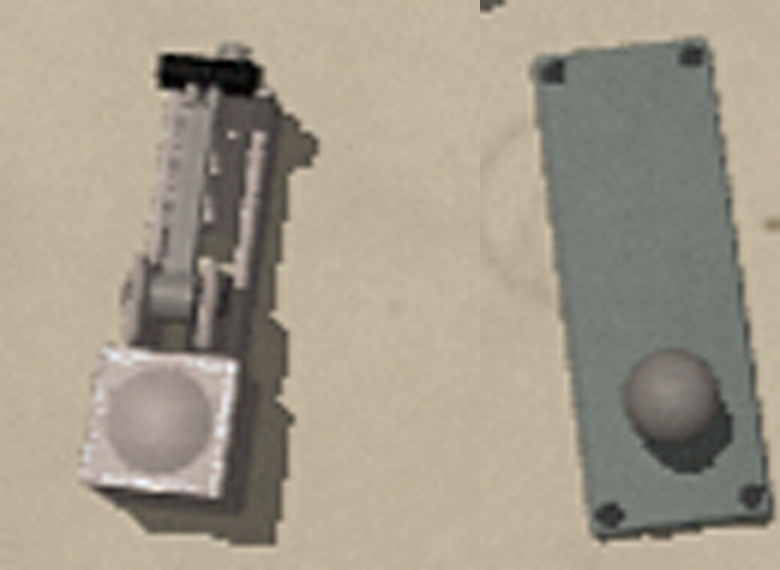

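The head's top corners are at crop (108,350), (240,358), (220,498) and (85,485), and the grip is at (209,74). The ball is at (672,394). The plate's corners are at (535,62), (710,40), (772,520) and (597,540).

```bash
python3 - <<'E'
from h import *
np.set_printoptions(precision=1,suppress=True)
c=optics.capture('top')
L=lambda x,y,z:ray(c,155+(x-2.5)/6,155+(y-2.5)/6,z)
R=lambda x,y,z:ray(c,270+(x-482.5)/6,155+(y-2.5)/6,z)
H=np.array([L(*p,56) for p in[(108,350),(240,358),(220,498),(85,485)]]);print(H,H.mean(0),[np.linalg.norm(H[i]-H[i-1]) for i in range(4)])
h=H.mean(0);g=L(209,74,58);d=g-h;print('grip',g,d,np.hypot(*d[:2]),np.degrees(np.arctan2(d[1],d[0])))
e=(H[0]+H[1]-H[2]-H[3]);print('head yaw',np.degrees(np.arctan2(e[1],e[0])))
B=R(672,394,40);P=np.array([R(*p,12) for p in[(535,62),(710,40),(772,520),(597,540)]])
e=(P[0]+P[1]-P[2]-P[3])/2;y=np.arctan2(e[1],e[0]);print('ball',B,'plate',P.mean(0),np.linalg.norm(e),'yaw',np.degrees(y),'ball from plate',P.mean(0)[:2]-50*np.array([np.cos(y),np.sin(y)]))
s=env.observe();x=s['tool_rot'][:,0];print('tool yaw',np.degrees(np.arctan2(x[1],x[0])),s['tcp_pos'],s['time'])
E
```

```text
[[530.7 243.9  56. ]
 [527.5 195.2  56. ]
 [475.6 201.1  56. ]
 [480.6 250.5  56. ]] [503.6 222.7  56. ] [np.float64(50.49821643747438), np.float64(48.76434334119006), np.float64(52.18878460428268), np.float64(49.64747752918331)]
grip [635.1 209.5  58. ] [131.5 -13.2   2. ] 132.17275050315746 -5.711954672148568
head yaw -6.944887281413973
ball [515.9 -41.6  40. ] plate [562.4 -36.1  12. ] 189.23854148713414 yaw 6.613913875342688 ball from plate [512.7 -41.8]
tool yaw 20.32855334475777 [ 225.6 -609.   230.5] 0.2
```

>>> {"op": "arm_command", "data": {"steps": [[0.031, 0.05, 0, 0, 0, -0.03, 0], [0.062, 0.1, 0, 0, 0, -0.06, 0], [0.093, 0.15, 0, 0, 0, -0.09, 0], [0.125, 0.2, 0, 0, 0, -0.12, 0], [0.156, 0.25, 0, 0, 0, -0.15, 0], [0.187, 0.3, 0, 0, 0, -0.18, 0], [0.218, 0.35, 0, 0, 0, -0.21, 0], [0.25, 0.4, 0, 0, 0, -0.24, 0]]}}

```text
time: 1.2
tcp_pos: [476.6, -207.9, 231.4]
tool_rot: [[0.994, 0.113, 0.0], [0.113, -0.994, -0.0], [0.0, 0.0, -1.0]]
ft_force: [-0.3, -0.7, -0.1]
gripper_width: 85.5
```

>>> {"op": "arm_command", "data": {"steps": [[0.02, 0.052, 0, 0, 0, -0.03, 0], [0.04, 0.105, 0, 0, 0, -0.06, 0], [0.06, 0.157, 0, 0, 0, -0.09, 0], [0.08, 0.21, 0, 0, 0, -0.12, 0], [0.1, 0.262, 0, 0, 0, -0.15, 0], [0.12, 0.315, 0, 0, 0, -0.18, 0], [0.14, 0.367, 0, 0, 0, -0.21, 0], [0.158, 0.418, 0, 0, 0, -0.224, 0]]}}

```text
time: 2.2
tcp_pos: [634.2, 210.3, 231.1]
tool_rot: [[0.994, -0.109, -0.0], [-0.109, -0.994, -0.0], [-0.0, 0.0, -1.0]]
ft_force: [1.0, -0.7, 0.4]
gripper_width: 85.3
```

>>> {"op": "arm_command", "data": {"steps": [[0, 0, -0.04, 0, 0, 0, 0], [0, 0, -0.08, 0, 0, 0, 0], [0, 0, -0.08, 0, 0, 0, 0], [0, 0, -0.08, 0, 0, 0, 0]]}}

```text
time: 2.7
tcp_pos: [634.9, 208.7, 152.8]
tool_rot: [[0.994, -0.109, 0.002], [-0.109, -0.994, 0.001], [0.002, -0.001, -1.0]]
ft_force: [0.4, -0.8, 0.4]
gripper_width: 85.4
```

```bash
cat >> h.py <<'E'
def wproj(c,s,X):
    m=c['mount']; pt=s['tool_rot'].T@(np.asarray(X,float)-s['tcp_pos'])
    p=m[:3,:3].T@(pt-m[:3,3]); th=np.arctan2(np.hypot(p[0],p[1]),p[2]); a=np.arctan2(p[1],p[0])
    k=c['mtx']; return np.array([k[0,2]+k[0,0]*th*np.cos(a),k[1,2]+k[1,1]*th*np.sin(a)])
def wray(c,s,u,v,z):
    k=c['mtx']; x,y=(u-k[0,2])/k[0,0],(v-k[1,2])/k[1,1]; th=np.hypot(x,y)
    d=np.array([np.sin(th)*x/th,np.sin(th)*y/th,np.cos(th)]); m=c['mount']; R=np.array(s['tool_rot'])
    d=R@m[:3,:3]@d; o=np.array(s['tcp_pos'])+R@m[:3,3]; return o+d*(z-o[2])/d[2]
E
python3 - <<'E'
from h import *
s=env.observe(); c=optics.capture('wrist'); cv2.imwrite('pics/w1.png',c['img']); print(c['mount'],c['mtx'])
for X in [(634.9,210,58),(503.6,222.7,56)]: print(wproj(c,s,X))
E
```

```text
[[-9.97887690e-04 -9.55656858e-01 -2.94480855e-01  7.56771490e+01]
 [ 9.99999439e-01 -8.49368069e-04 -6.32240459e-04  2.24274474e-01]
 [ 3.54082295e-04 -2.94481321e-01  9.55657170e-01 -1.42567406e+02]
 [ 0.00000000e+00  0.00000000e+00  0.00000000e+00  1.00000000e+00]] [[325.1922621    0.         282.36811111]
 [  0.         325.1922621  203.8546841 ]
 [  0.           0.           1.        ]]
[280.71461187 207.42872509]
[282.99754348 339.42838354]
```

View pics/w1.png

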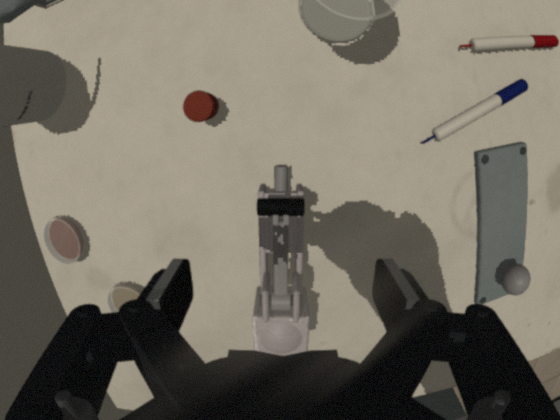

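The roller is at (281,207), against a prediction of (280.7,207.4), and the coupler lines up with the tool. Next I go down and pinch the grip.

>>> {"op": "arm_command", "data": {"steps": [[0, 0, -0.05, 0, 0, 0, 0], [0, 0, -0.1, 0, 0, 0, 0], [0, 0, -0.111, 0, 0, 0, 0], [0, 0, -0.111, 0, 0, 0, 0], [0, 0, -0.111, 0, 0, 0, 255], [0, 0, -0.111, 0, 0, 0, 255], [0, 0, -0.111, 0, 0, 0, 255], [0, 0, -0.111, 0, 0, 0, 255]]}}

```text
time: 3.75
tcp_pos: [634.7, 209.0, 41.7]
tool_rot: [[0.994, -0.109, 0.002], [-0.109, -0.994, 0.001], [0.002, -0.001, -1.0]]
ft_force: [-0.3, 0.3, 4.9]
gripper_width: 34.3
```

>>> {"op": "arm_command", "data": {"steps": [[0, 0, 0, 0, 0, 0, 255], [0, 0, 0, 0, 0, 0, 255]]}}

```text
time: 4.0
tcp_pos: [634.7, 209.0, 41.7]
tool_rot: [[0.994, -0.109, 0.002], [-0.109, -0.994, 0.001], [0.002, -0.001, -1.0]]
ft_force: [-1.2, 0.5, 6.1]
gripper_width: 34.3
```

```bash
python3 - <<'E'
from h import *
s=env.observe();print(s['joint_pos'],s['gripper_width'])
print([(round(46+85*np.cos(t)-131,1),round(85*np.sin(t),1)) for t in np.linspace(.125,1,8)])
E
```

```text
[-2.01339719e+01  4.86086707e+01  7.06652923e-02  8.82868200e+01
 -9.84396907e-02  4.29554669e+01 -1.16269615e+02] 34.32732242507364
[(np.float64(-0.7), np.float64(10.6)), (np.float64(-2.6), np.float64(21.0)), (np.float64(-5.9), np.float64(31.1)), (np.float64(-10.4), np.float64(40.8)), (np.float64(-16.1), np.float64(49.7)), (np.float64(-22.8), np.float64(57.9)), (np.float64(-30.5), np.float64(65.2)), (np.float64(-39.1), np.float64(71.5))]
```

>>> {"op": "arm_command", "data": {"steps": [[-0.0007, 0.0001, 0.0106, 0, 0, 0, 255], [-0.0026, 0.0003, 0.021, 0, 0, 0, 255], [-0.0059, 0.0006, 0.0311, 0, 0, 0, 255], [-0.0104, 0.0011, 0.0408, 0, 0, 0, 255], [-0.016, 0.0018, 0.0497, 0, 0, 0, 255], [-0.0227, 0.0025, 0.0579, 0, 0, 0, 255], [-0.0303, 0.0033, 0.0652, 0, 0, 0, 255], [-0.0389, 0.0043, 0.0715, 0, 0, 0, 255]]}}

```text
time: 5.0
tcp_pos: [595.7, 213.2, 113.4]
tool_rot: [[0.994, -0.109, 0.003], [-0.109, -0.994, 0.001], [0.003, -0.001, -1.0]]
ft_force: [4.4, 0.1, 3.7]
gripper_width: 34.3
```

>>> {"op": "arm_command", "data": {"steps": [[0, 0, 0, 0, 0, 0, 255], [0, 0, 0, 0, 0, 0, 255]]}}

```text
time: 5.25
tcp_pos: [595.3, 213.4, 113.7]
tool_rot: [[0.994, -0.108, 0.002], [-0.108, -0.994, 0.001], [0.002, -0.001, -1.0]]
ft_force: [4.0, 0.2, 7.1]
gripper_width: 34.6
```

```bash
python3 - <<'E'
from h import *
c=optics.capture('scene'); i=c['img'][120:240,150:300]
cv2.imwrite('pics/s1.png',cv2.resize(i,None,fx=4,fy=4,interpolation=cv2.INTER_CUBIC))
E
```

```text
(no output)
```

View pics/s1.png

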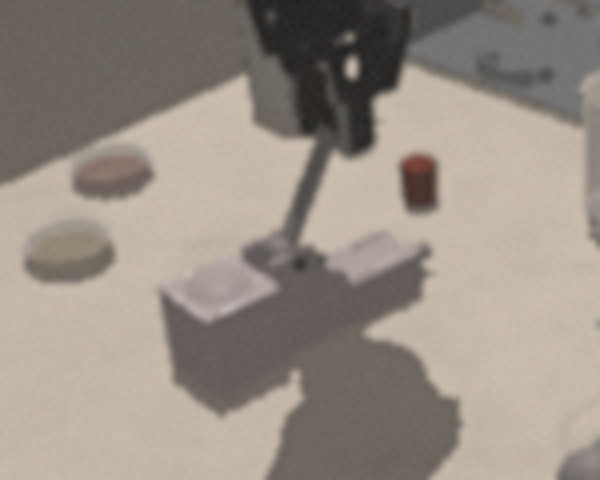

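The handle is up at about 1 rad and the coupler is still flat on the bench. Now I release, lift, and half-turn the tool so its camera is away from the raised handle.

>>> {"op": "arm_command", "data": {"steps": [[0, 0, 0, 0, 0, 0, 0], [0, 0, 0, 0, 0, 0, 0], [0, 0, 0, 0, 0, 0, 0], [0, 0, 0, 0, 0, 0, 0], [0, 0, 0.03, 0, 0, 0, 0], [0, 0, 0.075, 0, 0, 0, 0], [0, 0, 0.12, 0, 0, 0, 0]]}}

```text
time: 6.18
tcp_pos: [594.4, 212.7, 232.6]
tool_rot: [[0.994, -0.109, -0.001], [-0.109, -0.994, -0.0], [-0.001, 0.001, -1.0]]
ft_force: [1.0, -0.2, 0.3]
gripper_width: 85.3
```

>>> {"op": "arm_command", "data": {"steps": [[-0.01, 0, 0, 0, 0, 0.18, 0], [-0.02, 0, 0, 0, 0, 0.36, 0], [-0.03, 0, 0, 0, 0, 0.54, 0], [-0.04, 0, 0, 0, 0, 0.72, 0], [-0.05, 0, 0, 0, 0, 0.9, 0], [-0.06, 0, 0, 0, 0, 1.08, 0], [-0.07, 0.005, 0, 0, 0, 1.26, 0], [-0.083, 0.009, 0, 0, 0, 1.44, 0]]}}

```text
time: 7.18
tcp_pos: [511.5, 221.6, 231.6]
tool_rot: [[0.232, 0.973, -0.001], [0.973, -0.232, -0.0], [-0.001, -0.0, -1.0]]
ft_force: [0.3, -0.2, 0.2]
gripper_width: 85.3
```

>>> {"op": "arm_command", "data": {"steps": [[0, 0, 0, 0, 0, 0.18, 0], [0, 0, 0, 0, 0, 0.36, 0], [0, 0, 0, 0, 0, 0.54, 0], [0, 0, 0, 0, 0, 0.72, 0], [0, 0, 0, 0, 0, 0.9, 0], [0, 0, 0, 0, 0, 1.08, 0], [0, 0, 0, 0, 0, 1.26, 0], [0, 0, 0, 0, 0, 1.44, 0]]}}

```text
time: 8.18
tcp_pos: [511.8, 221.4, 231.6]
tool_rot: [[-0.934, 0.357, -0.001], [0.357, 0.934, -0.001], [0.0, -0.001, -1.0]]
ft_force: [0.3, 0.7, -0.9]
gripper_width: 85.2
```

>>> {"op": "arm_command", "data": {"steps": [[0, 0, 0, 0, 0, 0.18, 0], [0, 0, 0, 0, 0, 0.262, 0], [0, 0, 0, 0, 0, 0.262, 0]]}}

```text
time: 8.55
tcp_pos: [511.9, 221.3, 231.5]
tool_rot: [[-0.994, 0.11, -0.001], [0.11, 0.994, -0.001], [0.001, -0.001, -1.0]]
ft_force: [-0.3, 0.2, -0.1]
gripper_width: 85.0
```

```bash
python3 - <<'E'
from h import *
s=env.observe(); print(s['tcp_pos'],s['tool_rot'][:,0],s['joint_pos'],s['time'])
c=optics.capture('wrist'); cv2.imwrite('pics/w2.png',c['img'])
for X in [(503.6,222.7,56)]: print(wproj(c,s,X))
E
```

```text
[511.8567613  221.34317325 231.48585556] [-9.93929788e-01  1.10013266e-01  8.11204204e-04] [  4.16941857  33.95712124 -48.39581073  96.21607556  28.00852171
  62.76201727  31.09644457] 8.55
[283.0906554  173.62565254]
```

View pics/w2.png

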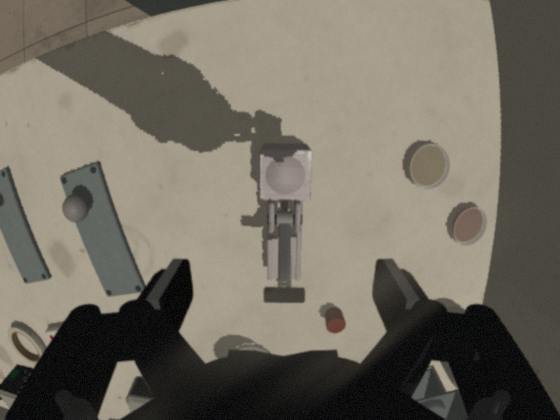

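The head's top face spans (261,150) to (311,200), with its centre near (286,175). The handle points up toward the tool and the tail is aligned.

```bash
python3 - <<'E'
from h import *
s=env.observe(); c=optics.capture('wrist')
i=c['img'];cv2.imwrite('pics/w3.png',np.hstack([cv2.resize(i[130:310,235:335],None,fx=4,fy=4),cv2.resize(i[180:240,50:110],None,fx=4,fy=4,dst=None)]) if 0 else cv2.resize(i[135:310,245:330],None,fx=4,fy=4,interpolation=cv2.INTER_CUBIC)[:600])
for p in[(286,175,56),(261,150,56),(311,150,56),(310,200,56),(261,200,56),(75,207,40)]: print(p,wray(c,s,*p))
c=optics.capture('top')
i=c['img'];cv2.imwrite('pics/t3.png',cv2.resize(i[145:255,150:330],None,fx=4,fy=4,interpolation=cv2.INTER_CUBIC))
E
```

```text
(286, 175, 56) [505.37575868 225.53092856  56.        ]
(261, 150, 56) [477.51078239 203.84525887  56.        ]
(311, 150, 56) [482.92971985 252.77409182  56.        ]
(310, 200, 56) [533.98518342 247.0997513   56.        ]
(261, 200, 56) [528.41690362 197.33735729  56.        ]
(75, 207, 40) [514.9901681  -40.80055977  40.        ]
```

View pics/w3.png

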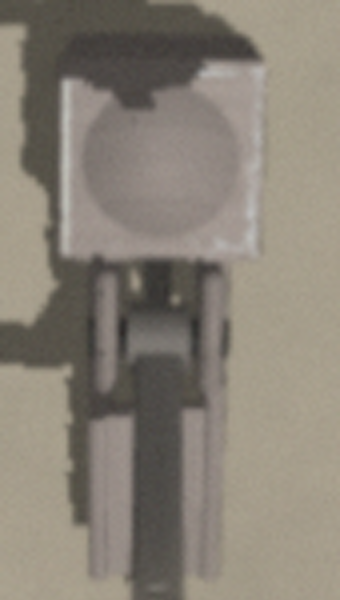

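>>> {"op": "arm_command", "data": {"steps": [[0.001, 0.003, -0.05, 0, 0, 0, 0], [0.001, 0.003, -0.1, 0, 0, 0, 0], [0.001, 0.003, -0.15, 0, 0, 0, 0], [0.001, 0.003, -0.19, 0, 0, 0, 0], [0.001, 0.003, -0.217, 0, 0, 0, 0], [0.001, 0.003, -0.217, 0, 0, 0, 0], [0.001, 0.003, -0.217, 0, 0, 0, 255], [0.001, 0.003, -0.217, 0, 0, 0, 255]]}}

```text
time: 9.7
tcp_pos: [513.7, 224.4, 16.3]
tool_rot: [[-0.994, 0.11, 0.002], [0.11, 0.994, -0.001], [-0.002, -0.001, -1.0]]
ft_force: [-1.5, -3.7, 31.6]
gripper_width: 52.0
```

>>> {"op": "arm_command", "data": {"steps": [[0, 0, 0, 0, 0, 0, 255], [0, 0, 0, 0, 0, 0, 255], [0, 0, 0, 0, 0, 0, 255], [0, 0, 0, 0, 0, 0, 255]]}}

```text
time: 10.2
tcp_pos: [513.8, 224.5, 16.5]
tool_rot: [[-0.994, 0.11, 0.002], [0.11, 0.994, -0.001], [-0.002, -0.001, -1.0]]
ft_force: [-0.8, -1.3, 6.1]
gripper_width: 51.4
```

>>> {"op": "arm_command", "data": {"steps": [[0, 0, 0.025, 0, 0, 0, 255], [0, 0, 0.06, 0, 0, 0, 255], [0, 0, 0.1, 0, 0, 0, 255], [0.005, -0.03, 0.1, 0, 0, 0.03, 255], [0.015, -0.07, 0.1, 0, 0, 0.07, 255], [0.025, -0.11, 0.1, 0, 0, 0.11, 255], [0.035, -0.15, 0.1, 0, 0, 0.15, 255], [0.045, -0.19, 0.1, 0, 0, 0.19, 255]]}}

```text
time: 11.2
tcp_pos: [556.4, 32.5, 113.4]
tool_rot: [[-0.997, -0.082, -0.004], [-0.082, 0.997, -0.001], [0.004, -0.001, -1.0]]
ft_force: [0.3, -0.4, -8.8]
gripper_width: 51.5
```

>>> {"op": "arm_command", "data": {"steps": [[0.013, -0.04, 0, 0, 0, 0.02, 255], [0.025, -0.075, 0, 0, 0, 0.035, 255], [0.025, -0.075, 0, 0, 0, 0.035, 255], [0.025, -0.075, 0, 0, 0, 0.035, 255]]}}

```text
time: 11.7
tcp_pos: [581.3, -40.0, 113.6]
tool_rot: [[-0.993, -0.116, -0.003], [-0.116, 0.993, 0.001], [0.003, 0.001, -1.0]]
ft_force: [-0.3, 2.4, -8.5]
gripper_width: 51.6
```

```bash
python3 - <<'E'
from h import *
s=env.observe(); print(s['tcp_pos'],s['tool_rot'],s['ft_force'],s['gripper_width'],s['joint_pos'],s['time'])
c=optics.capture('wrist'); a=c['img']
print(wproj(c,s,(515.4,-41.2,40)))
u=np.array([.993,.115,0])
h=np.array(s['tcp_pos'])-9*u; h[2]=56+100; print('head top pred',wproj(c,s,h))
b=optics.capture('scene')['img'][120:300,180:400]
cv2.imwrite('pics/w4.png',np.vstack([cv2.resize(a[40:260,130:430],(530,389)),cv2.resize(b,None,fx=1,fy=1)[:0] if 0 else cv2.resize(b,(257,210)).repeat(1,0) if 0 else cv2.copyMakeBorder(cv2.resize(b,(257,210)),0,0,0,273,0)]))
E
```

```text
[581.27847671 -39.98032258 113.63136592] [[-9.93277173e-01 -1.15712089e-01 -3.34214690e-03]
 [-1.15715728e-01  9.93281949e-01  9.16196963e-04]
 [ 3.21367912e-03  1.29677649e-03 -9.99993995e-01]] [-0.3382429   2.37425598 -8.52058369] 51.5738282276265 [ 29.58086608  45.18053853 -47.59068906  99.51633237  40.18007635
  54.08841411  62.10729114] 11.7
[292.36182569 120.66484926]
head top pred [283.56195436 294.89128892]
```

View pics/w4.png

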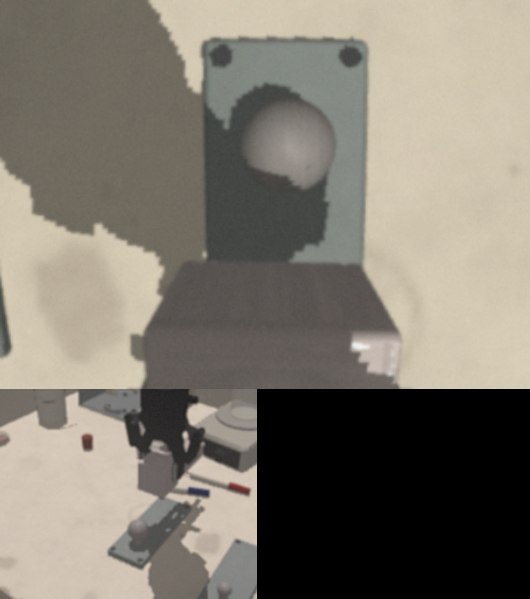

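The ball is at image (293.6,122.1), against a prediction of (292.4,120.7), and the plate edges run parallel to the image, so the yaw is right. The head's front bottom edge is at v≈189 (u 233.6–336.6) and its front top edge is at v≈227 (u 213–356).

```bash
python3 - <<'E'
from h import *
np.set_printoptions(precision=1,suppress=True)
s=env.observe(); c=optics.capture('wrist')
R=s['tool_rot']; T=s['tcp_pos']
U=np.array([-R[:,0],R[:,1]]) # tail dir, tool y
f=lambda u,v,z:U@(wray(c,s,u,v,z)-T)
zb=T[2]-16.5
print('ball',f(293.6,122.1,40),wray(c,s,293.6,122.1,40))
print('bottom',f(233.6,188.8,zb),f(336.6,188.8,zb)); print('top',f(213,226.8,zb+56),f(356,226.8,zb+56))
E
```

```text
ball [-64.4   7.2] [517.  -38.9  40. ]
bottom [-33.7 -25.1] [-33.6  27.3]
top [-34.6 -24.3] [-34.5  25.1]
```

>>> {"op": "arm_command", "data": {"steps": [[-0.03, 0, 0, 0, 0, 0, 255], [-0.057, 0, -0.01, 0, 0, 0, 255], [-0.057, 0, -0.03, 0, 0, 0, 255], [-0.057, 0, -0.035, 0, 0, 0, 255], [-0.057, 0, -0.035, 0, 0, 0, 255], [-0.057, 0, -0.04, 0, 0, 0, 255], [-0.057, 0, -0.045, 0, 0, 0, 255], [-0.057, 0, -0.045, 0, 0, 0, 255]]}}

```text
time: 12.85
tcp_pos: [525.6, -40.3, 69.4]
tool_rot: [[-0.993, -0.116, -0.001], [-0.116, 0.993, -0.0], [0.001, -0.0, -1.0]]
ft_force: [0.2, -0.4, -8.3]
gripper_width: 51.3
```

>>> {"op": "arm_command", "data": {"steps": [[-0.001, 0, -0.005, 0, 0, 0, 255], [-0.001, 0, -0.01, 0, 0, 0, 255], [-0.001, 0, -0.015, 0, 0, 0, 255], [-0.001, 0, -0.015, 0, 0, 0, 255]]}}

```text
time: 13.35
tcp_pos: [524.5, -40.3, 54.2]
tool_rot: [[-0.993, -0.116, -0.001], [-0.116, 0.993, -0.0], [0.001, -0.0, -1.0]]
ft_force: [-0.0, -0.2, -8.3]
gripper_width: 51.2
```

>>> {"op": "arm_command", "data": {"steps": [[0, 0, -0.005, 0, 0, 0, 255], [0, 0, -0.01, 0, 0, 0, 255], [0, 0, -0.01, 0, 0, 0, 255]]}}

```text
time: 13.72
tcp_pos: [524.5, -40.3, 44.3]
tool_rot: [[-0.993, -0.116, -0.001], [-0.116, 0.993, -0.0], [0.001, -0.0, -1.0]]
ft_force: [0.3, -0.1, -8.4]
gripper_width: 51.4
```

>>> {"op": "arm_command", "data": {"steps": [[0, 0, -0.006, 0, 0, 0, 255], [0, 0, -0.012, 0, 0, 0, 255], [0, 0, -0.015, 0, 0, 0, 255], [0, 0, -0.0165, 0, 0, 0, 255], [0, 0, -0.0165, 0, 0, 0, 255]]}}

```text
time: 14.35
tcp_pos: [525.1, -40.1, 28.6]
tool_rot: [[-0.993, -0.116, 0.001], [-0.116, 0.993, -0.0], [-0.001, -0.0, -1.0]]
ft_force: [-1.9, -0.3, -5.1]
gripper_width: 51.1
```

>>> {"op": "arm_command", "data": {"steps": [[0, 0, -0.002, 0, 0, 0, 255], [0, 0, -0.002, 0, 0, 0, 255], [0, 0, -0.001, 0, 0, 0, 0], [0, 0, -0.001, 0, 0, 0, 0], [0, 0, -0.001, 0, 0, 0, 0], [0, 0, -0.001, 0, 0, 0, 0]]}}

```text
time: 15.1
tcp_pos: [525.2, -40.1, 27.3]
tool_rot: [[-0.993, -0.116, 0.0], [-0.116, 0.993, 0.0], [-0.0, 0.0, -1.0]]
ft_force: [1.0, 0.8, -0.2]
gripper_width: 85.1
```

>>> {"op": "arm_command", "data": {"steps": [[0, 0, 0.03, 0, 0, 0, 0], [0, 0, 0.08, 0, 0, 0, 0], [0, 0, 0.13, 0, 0, 0, 0], [0, 0, 0.18, 0, 0, 0, 0], [0, 0, 0.2, 0, 0, 0, 0], [0.04, 0.005, 0.2, 0, 0, 0, 0], [0.083, 0.01, 0.2, 0, 0, 0, 0], [0.083, 0.01, 0.2, 0, 0, 0, 0]]}}

```text
time: 16.1
tcp_pos: [609.8, -29.5, 226.5]
tool_rot: [[-0.993, -0.116, 0.001], [-0.116, 0.993, 0.002], [-0.001, 0.002, -1.0]]
ft_force: [-1.2, 0.6, 0.2]
gripper_width: 85.3
```

```bash
python3 - <<'E'
from h import *
s=env.observe(); print(s['tcp_pos'],s['tool_rot'][:,0],s['ft_force'],s['time'])
c=optics.capture('wrist'); a=c['img']
u=np.array([.993,.116,0]);B=np.array([516.7,-41.1,40])
print('grip',wproj(c,s,B+92*u+[0,0,101.5]),'head top',wproj(c,s,B+[0,0,28]))
b=optics.capture('scene')['img'][160:300,230:390]
cv2.imwrite('pics/w5.png',np.vstack([a[60:360,100:460],cv2.resize(b,(360,300))[:300]]))
E
```

```text
[609.80344888 -29.51443921 226.4792318 ] [-9.93296820e-01 -1.15588522e-01 -8.49504412e-04] [-1.23833802  0.62837987  0.20400617] 16.1
grip [281.65958207 207.29273789] head top [281.47803406  85.86533966]
```

View pics/w5.png

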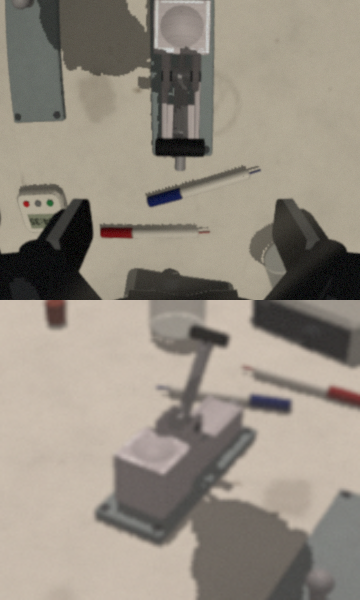

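The coupler sits flat on the plate of the larger ball with its handle up. The roller is at (280,207), against a prediction of (281.7,207.3). Next I pinch it and carry it down.

>>> {"op": "arm_command", "data": {"steps": [[-0.002, -0.001, -0.05, 0, 0, 0, 0], [-0.002, -0.001, -0.09, 0, 0, 0, 0], [-0.002, -0.001, -0.1015, 0, 0, 0, 0], [-0.002, -0.001, -0.1015, 0, 0, 0, 0], [-0.002, -0.001, -0.1015, 0, 0, 0, 255], [-0.002, -0.001, -0.1015, 0, 0, 0, 255], [-0.002, -0.001, -0.1015, 0, 0, 0, 255], [-0.002, -0.001, -0.1015, 0, 0, 0, 255]]}}

```text
time: 17.2
tcp_pos: [606.9, -31.5, 126.8]
tool_rot: [[-0.993, -0.115, 0.003], [-0.115, 0.993, -0.0], [-0.002, -0.001, -1.0]]
ft_force: [1.4, -1.1, 3.6]
gripper_width: 34.2
```

>>> {"op": "arm_command", "data": {"steps": [[0, 0, 0, 0, 0, 0, 255], [0, 0, 0, 0, 0, 0, 255]]}}

```text
time: 17.45
tcp_pos: [607.1, -31.4, 126.6]
tool_rot: [[-0.993, -0.116, 0.003], [-0.116, 0.993, -0.0], [-0.003, -0.001, -1.0]]
ft_force: [2.0, -0.9, 4.0]
gripper_width: 34.5
```

>>> {"op": "arm_command", "data": {"steps": [[0.0085, 0.001, -0.0063, 0, 0, 0, 255], [0.0162, 0.0019, -0.0136, 0, 0, 0, 255], [0.0228, 0.0027, -0.0218, 0, 0, 0, 255], [0.0285, 0.0033, -0.0307, 0, 0, 0, 255], [0.033, 0.0038, -0.0404, 0, 0, 0, 255], [0.0362, 0.0042, -0.0505, 0, 0, 0, 255], [0.0382, 0.0045, -0.0609, 0, 0, 0, 255], [0.0388, 0.0046, -0.0715, 0, 0, 0, 255]]}}

```text
time: 18.45
tcp_pos: [644.3, -26.5, 53.5]
tool_rot: [[-0.993, -0.116, -0.001], [-0.116, 0.993, -0.0], [0.001, 0.0, -1.0]]
ft_force: [-1.2, -2.8, 23.4]
gripper_width: 34.5
```

>>> {"op": "arm_command", "data": {"steps": [[0, 0, -0.002, 0, 0, 0, 255], [0, 0, -0.004, 0, 0, 0, 255], [0, 0, -0.004, 0, 0, 0, 255]]}}

```text
time: 18.82
tcp_pos: [644.4, -26.4, 53.7]
tool_rot: [[-0.993, -0.116, -0.0], [-0.116, 0.993, -0.002], [0.0, -0.002, -1.0]]
ft_force: [-2.9, -4.3, 19.8]
gripper_width: 34.8
```

The handle is at its stop: TCP z is 53.7, as expected, with 20 N upward. Now I release, lift and check.

>>> {"op": "arm_command", "data": {"steps": [[0, 0, 0, 0, 0, 0, 0], [0, 0, 0, 0, 0, 0, 0], [0, 0, 0, 0, 0, 0, 0], [0, 0, 0.004, 0, 0, 0, 0], [0, 0, 0.04, 0, 0, 0, 0], [0, 0, 0.09, 0, 0, 0, 0], [0, 0, 0.14, 0, 0, 0, 0], [0, 0, 0.17, 0, 0, 0, 0]]}}

```text
time: 19.82
tcp_pos: [645.3, -25.8, 223.4]
tool_rot: [[-0.993, -0.116, 0.003], [-0.116, 0.993, 0.001], [-0.003, 0.001, -1.0]]
ft_force: [-0.2, 0.6, -0.9]
gripper_width: 85.0
```

```bash
python3 - <<'E'
from h import *
s=env.observe(); print(s['tcp_pos'],s['ft_force'],s['time'])
c=optics.capture('wrist'); a=c['img']
u=np.array([.993,.116,0]);B=np.array([516.7,-41.1,40])
for t in(0,.1,.2): print('grip',t,wproj(c,s,B+u*(46+85*np.cos(t))+[0,0,30+85*np.sin(t)]))
c=optics.capture('scene');b=c['img'][160:300,230:390]
for t in(0,.1,.2): print('scene crop x2.25',t,(proj(c,B+u*(46+85*np.cos(t))+[0,0,30+85*np.sin(t)])-[230,160])*[3,3])
cv2.imwrite('pics/w6.png',np.vstack([cv2.copyMakeBorder(a[100:260,200:360],0,0,0,320,0),cv2.resize(b,(480,420),interpolation=cv2.INTER_CUBIC)]))
E
```

```text
[645.30399376 -25.7530329  223.44918812] [-0.21626169  0.60995619 -0.93529042] 19.825
grip 0 [282.26363289 188.00272154]
grip 0.1 [282.26912037 189.87855225]
grip 0.2 [282.27414154 190.91904826]
scene crop x2.25 0 [297.98529241 110.21120019]
scene crop x2.25 0.1 [298.31477536 100.7262606 ]
scene crop x2.25 0.2 [298.09409256  91.77160296]
```

View pics/w6.png

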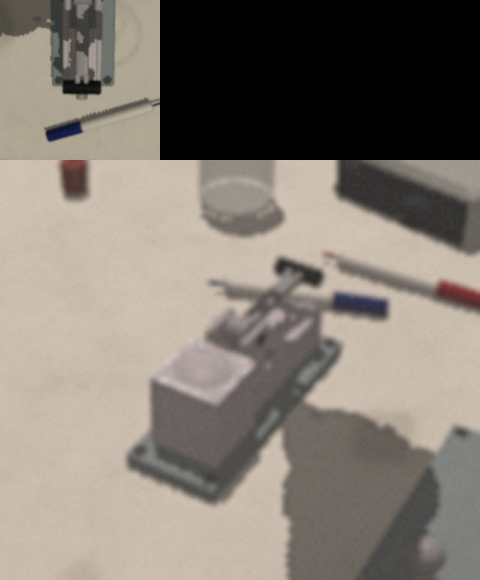

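The roller is at scene-crop (298,111). The prediction for 0 rad is (298,110), so the handle is down, and the coupler is flat and aligned. The gripper is clear, so I'm handing in.

```bash
python3 -c "
from rig import env
print(env.close_job())"
```

```text
the job is handed in; nothing more can be done
None
```

The coupler is locked onto the larger ball and the job is handed in. The hand-in gives no verdict, so this rests on my own checks.

**What I did:** I pinched the handle's roller and raised it to about 1 rad. Then I set the coupler over the larger ball, flat on its plate with the tail along it, and let go. With the coupler seated, I carried the handle down to its stop, pressed it with about 20 N and lifted clear. It took about 20 s.

**Last checks:**
- **Seating:** the TCP height at contact put the underside at about 12 mm, the plate's top. The next picture, with the handle still up, showed the coupler flat.
- **Handle:** in the last scene picture the roller was within about 1 pixel of where 0 rad puts it; 0.1 rad would have shown up as about 9 enlarged pixels.
- **Robot clear:** the gripper was about 170 mm above the handle, and the force reading was near zero.
- **Disagreement:** the top and wrist cameras put the ball's centre up to about 3 mm apart. The socket went over the ball without side force.

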